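# Set the tall optical cell in the light path

### The job

Take the taller of the two rectangular optical cells and stand it upright in the middle of the round stage between the lamp and the camera, turned so that the light passes straight through its two clear broad faces. Set it down on the stage before letting go, do not drop it, and leave the short cell and the bottle standing where they are.

Things in the scene. Friction and masses are not known exactly. Their poses are not given: they have to be found in the camera images.
- tall_cell_mid (a point): Centre of the tall optical cell, 40 mm above its foot: a closed rigid box standing upright on the table, 28 x 46 mm in plan and 80 mm tall, about 0.16 kg (may be 30 % off). x goes through the two clear glass broad faces (28 mm apart), y through the two grey narrow sides (46 mm apart, good to grip), z up. Grey cap and foot. Same either way round.
- short_cell_mid (a point): Centre of the short optical cell, 24 mm above its foot: made like the tall one, 28 x 46 mm in plan (same axes) but only 48 mm tall. Not to be moved.
- bottle_mid (a point): Centre of the white round solvent bottle with steel cap, 65 mm above its foot: 54 mm in diameter, 130 mm tall. Not to be moved.
- stage_top (a point): Centre of the flat top of the round aluminium stage (84 mm across, 22 mm above the table) of a fixed rig on a 100 x 360 mm black base. The light path runs level along this point's y axis, 40 mm above it, from the finned lamp barrel (+y) to the black camera barrel (-y). Barrels begin 75 mm from the centre and rise 63 mm above the stage. Dark outline: the cell's footprint, 50 (x) by 32 mm (y). z up.

How it is judged:
By the outcome, as a careful person would: the job done as asked, in the order asked, and still so for the second after the job is handed in, with the robot touching nothing.
It also fails if it takes over 38 s, if anything falls off the work surface, if the arm or the gripper's body presses on something with over 40 N, if the wrist force passes 120 N, or if a joint passes its speed limit or range.

### The arm

A 7-joint arm with a two-finger parallel gripper is mounted at the origin on the work surface. World frame = base frame: x ahead of the robot, y to its left, z up, the work surface at z = 0. Lengths are in m, angles in rad, forces in N, time in s.
With the tool pointing down it reaches from about 0.425 to 1.025 m from the base axis. Payload 9.4 kg.
Tool frame: the origin (TCP) lies at the very end of the fingers, on their centre line; the grasp point (between the pads) lies 19 mm behind it; z points along the fingers, y is the direction in which the jaws open and shut (so a half turn about z gives the same grasp; the last joint's range is limited). The gripper opens to 93 mm and grips with 3 to 60 N. Pads are 15 mm wide; open, the fingers measure 128 mm over their backs; the gripper's body (75 mm by 188 mm) begins 65 mm behind the grasp point.
Start: joints at [1.225, 0.599, -0.003, 1.599, 0.002, 0.943, -0.08], TCP at [0.193, -0.699, 0.219] pointing down, gripper open.
Joint ranges: [-2.57, 2.57], [-0.35, 1.97], [-1.29, 1.29], [0.11, 2.56], [-1.05, 4.19], [0.11, 1.86], [-2.63, 2.63]. Speed limits (rad/s): [2.22, 2.22, 3.01, 3.01, 3.14, 3.14, 3.14].

### API

Orientations are given as a rotation vector (axis times angle).
In Python, from plant import ctrl, cams, telemetry gives the robot as it stands. Calls block until the motion is done:
- ctrl.goto(position, orientation): joint-space move of the TCP to a pose.
- ctrl.servo_line(position, feed=0.15, rot=None): straight line of the TCP; rot=None keeps the orientation; feed is the mean speed in m/s.
- ctrl.goto_joints(angles): joint-space move.
- ctrl.move_gripper(opening): finger opening in m; the grip force is fixed at half the most; returns when the fingers have stopped.
- ctrl.hold(seconds).
- ctrl.ik(position, orientation): joint angles nearest the present ones, or None.
- cams.camera(name): name is "scene" or "top" or "wrist"; returns (picture, depth): 400x640x3 uint8, blue, green, red; 400x640 float32, m along the optical axis (not along the pixel's ray), 0 where there is no reading.
- cams.get_calibration(name): a dict with "camera_matrix" (3x3 intrinsics, pixels), "rvec" (rotation vector, rad) and "tvec" (3), from world to camera coordinates, as OpenCV has them; the wrist camera has in their place "tool_from_camera" (4x4, takes a point from camera to tool coordinates, whose origin is the TCP and whose axes are the flange's). Camera axes: x right, y down, z forward; pixel columns grow to the right and rows downward; lengths in m; the calibration is good to about 2 mm. The wrist camera is an equidistant fisheye: a pixel r from the principal point sees the ray r / f radians off the axis. A picture is of the moment at which its call begins: read the wrist's pose just before it. get_calibration takes no time and is no camera call.
A pose or a line that the arm cannot do raises ctrl.IKError and nothing moves.
- ctrl.sign_off(): hands the job in, once; it reports no verdict.
Readings, each from a call of its own:
- telemetry.read_t(): time.
- telemetry.read_joint_pos(): joint angles.
- telemetry.read_qvel(): joint speeds.
- telemetry.read_tau(): joint torques, N m.
- telemetry.read_tcp_pos(): TCP position.
- telemetry.read_ee_rot(): TCP orientation.
- telemetry.read_ft_force(): force on the tool from outside, world axes, zero at the start.
- telemetry.read_moment(): the same for the moment, N m.
- telemetry.read_opening(): finger opening in m.
Only numpy, scipy, OpenCV 4.12 (cv2) and the standard library are available. Lean on these libraries where they do the work, as an engineer would, in place of code of your own. Each camera call takes 0.05 s, during which the arm holds its last target.

## Working session

There is one attempt and no reset: what is moved stays moved. The work goes in short steps, each a Python script; the robot and the scene stay as the last script left them, time stands still between calls to the robot, and variables do not carry over. Pictures are saved under pics/ and viewed, and the job is handed in when it is done.

```bash
ls; mkdir -p pics; python3 - <<'E'
from plant import ctrl,cams,telemetry
import cv2,numpy as np
for n in ("scene","top","wrist"):
    p,d=cams.camera(n); cv2.imwrite(f"pics/{n}0.png",p); np.save(f"pics/{n}0.npy",d)
    print(n,cams.get_calibration(n))
print(telemetry.read_t(),telemetry.read_tcp_pos(),telemetry.read_ee_rot(),telemetry.read_opening())
E
```

```text
pics
scene {'camera_matrix': array([[450.23971805,   0.        , 322.84039708],
       [  0.        , 450.23971805, 208.91096956],
       [  0.        ,   0.        ,   1.        ]]), 'rvec': array([ 2.16618218,  1.04264233, -0.44353356]), 'tvec': array([-0.31533513, -0.26840748,  1.45551518])}
top {'camera_matrix': array([[396.5785364 ,   0.        , 311.21211154],
       [  0.        , 396.5785364 , 192.05356658],
       [  0.        ,   0.        ,   1.        ]]), 'rvec': array([ 2.06686788, -2.15906987,  0.23103492]), 'tvec': array([-0.00794418,  0.54210798,  0.84870775])}
wrist {'camera_matrix': array([[309.70691629,   0.        , 323.87391945],
       [  0.        , 309.70691629, 196.03907588],
       [  0.        ,   0.        ,   1.        ]]), 'tool_from_camera': array([[-9.76749099e-04, -9.61947569e-01, -2.73232357e-01,
         7.58172484e-02],
       [ 9.99999503e-01, -9.93539204e-04, -7.69161928e-05,
         9.27390045e-04],
       [-1.97477714e-04, -2.73232297e-01,  9.61948061e-01,
        -1.65846425e-01],
       [ 0.00000000e+00,  0.00000000e+00,  0.00000000e+00,
         1.00000000e+00]])}
0.15 [ 0.1924267  -0.69861298  0.21797301] [-3.11210984e+00 -4.20841661e-01  4.20129162e-04] 0.09306295234837991
```

View pics/scene0.png

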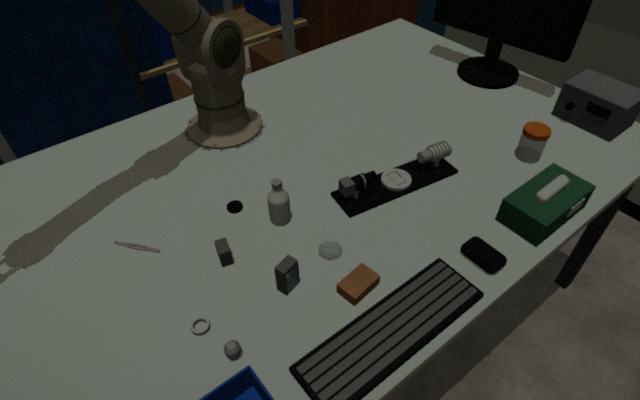

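View pics/top0.png

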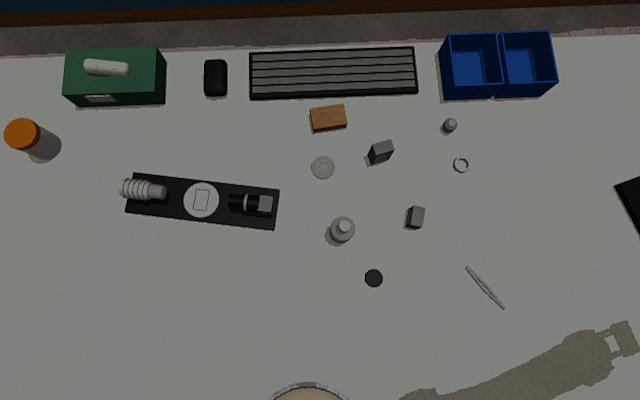

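View pics/wrist0.png

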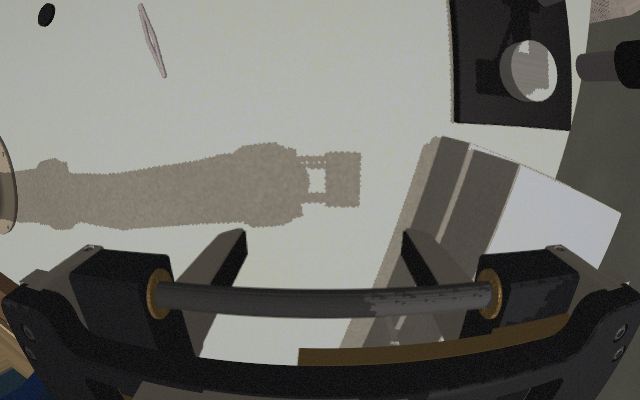

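The scene view shows the tall cell at about (287,274), the short cell at (224,252), the bottle at (279,203) and the stage at (397,180). In the top view they are at about (380,152), (416,216), (342,230) and (201,200). The start wrist view has none of them. Next I'll turn these into positions using depth.

```bash
cat > h.py <<'E'
import numpy as np,cv2
from plant import ctrl,cams,telemetry
from scipy.spatial.transform import Rotation as R
def cloud(d,cal):
    K=cal["camera_matrix"];v,u=np.mgrid[0:400,0:640]
    P=np.stack([(u-K[0,2])/K[0,0]*d,(v-K[1,2])/K[1,1]*d,d],-1)
    Rm=cv2.Rodrigues(cal["rvec"])[0]
    return (P-cal["tvec"])@Rm
E
python3 - <<'E'
from h import *
for n,boxes in (("top",dict(tall=(360,400,135,170),short=(400,432,200,235),bottle=(322,362,208,248),stage=(178,224,178,220),base=(110,290,165,235))),("scene",dict(tall=(268,306,250,300),short=(210,238,232,270),bottle=(262,298,172,230),stage=(375,420,160,200)))):
    d=np.load(f"pics/{n}0.npy");p=cv2.imread(f"pics/{n}0.png")
    C=cloud(d,cams.get_calibration(n))
    for k,(a,b,c,e) in boxes.items():
        X=C[c:e,a:b].reshape(-1,3);X=X[d[c:e,a:b].ravel()>0]
        z=X[:,2];print(n,k,"table z",np.round(np.median(z[z<.01]),4) if (z<.01).any() else None,np.histogram(z,bins=np.arange(-.01,.15,.01))[0])
        zt=np.percentile(z,99)
        M=X[z>zt-.008]; 
        print("   top z",zt.round(4),"mean",M.mean(0).round(4),"min",M.min(0).round(4),"max",M.max(0).round(4),"rect",cv2.minAreaRect(M[:,:2].astype(np.float32)*1000))
    if n=="top":
        s=p[120:250,100:450]; cv2.imwrite("pics/topz.png",cv2.convertScaleAbs(cv2.resize(s,(800,297),interpolation=cv2.INTER_CUBIC),alpha=1.3))
        s=p[130:250,310:440]; cv2.imwrite("pics/topc.png",cv2.convertScaleAbs(cv2.resize(s,(650,600),interpolation=cv2.INTER_CUBIC),alpha=1.3))
E
```

```text
top tall table z 0.0002 [416 541  28  30  26  32  33  30 143 115   0   0   0   0   0]
   top z 0.0822 mean [ 0.6329 -0.1995  0.0798] min [ 0.6158 -0.2246  0.0744] max [ 0.6511 -0.1753  0.0842] rect ((633.7874755859375, -199.80181884765625), (28.28778648376465, 45.97364807128906), 14.366006851196289)
top short table z 0.0006 [306 468  34  25  25 225  34   0   0   0   0   0   0   0   0]
   top z 0.0509 mean [ 0.4759 -0.2707  0.0482] min [ 0.4514 -0.2883  0.0433] max [ 0.5007 -0.2532  0.0538] rect ((476.5211486816406, -271.8935241699219), (28.962074279785156, 46.42020797729492), 74.91411590576172)
top bottle table z 0.0004 [416 646   7   7  10  10  11  13  26 150 145  25   4  55  66]
   top z 0.1319 mean [ 0.4519 -0.0961  0.1302] min [ 0.4395 -0.1076  0.1249] max [ 0.4637 -0.0846  0.1334] rect ((451.63885498046875, -96.12120819091797), (22.837188720703125, 24.240461349487305), 88.65579223632812)
top stage table z 0.0021 [ 62 151 890 825   0   0   0   0   0   0   0   0   0   0   0]
   top z 0.025 mean [0.5406 0.2283 0.0218] min [0.5    0.1874 0.0172] max [0.5834 0.2701 0.0269] rect ((540
[... 903 characters left out ...]
((478.3427429199219, -273.0824279785156), (28.018177032470703, 51.27134704589844), 75.26238250732422)
scene bottle table z 0.0003 [565 724  50  58  60  63  65  63  68 111  95  46  21  55  38]
   top z 0.1307 mean [ 0.4564 -0.0994  0.1292] min [ 0.4408 -0.1108  0.1235] max [ 0.4672 -0.0862  0.1331] rect ((454.8055114746094, -97.91627502441406), (24.083593368530273, 24.792156219482422), 57.36823654174805)
scene stage table z 0.0007 [192 354 764 460   0   4   3   5   9   0   0   0   0   0   0]
   top z 0.0495 mean [0.5445 0.185  0.064 ] min [0.5345 0.1433 0.0456] max [0.5558 0.3039 0.0766] rect ((544.9324951171875, 223.78604125976562), (160.5078582763672, 11.422778129577637), 86.18840789794922)
```

View pics/topc.png

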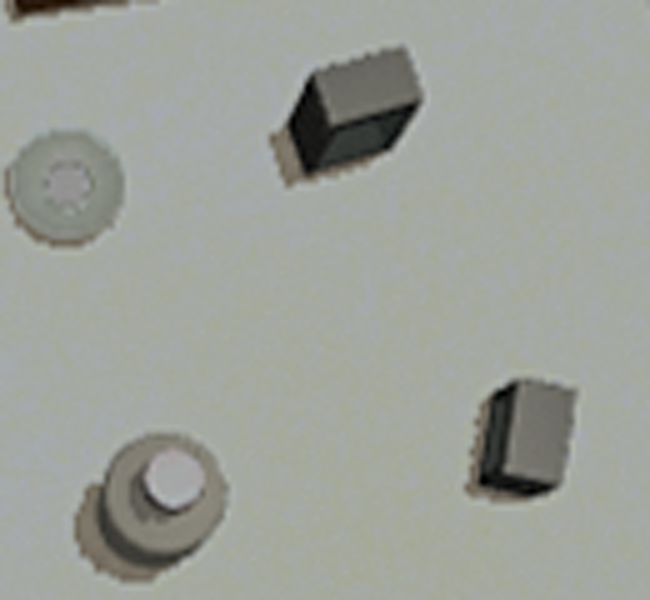

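View pics/topz.png

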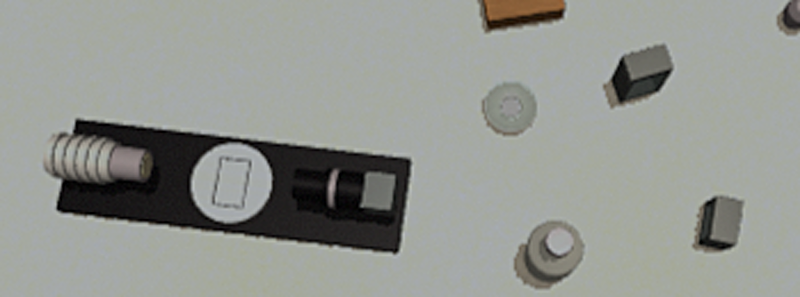

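```bash
python3 - <<'E'
from h import *
for n in ("top","scene"):
    d=np.load(f"pics/{n}0.npy");p=cv2.imread(f"pics/{n}0.png");C=cloud(d,cams.get_calibration(n))
    cal=cams.get_calibration(n);K=cal["camera_matrix"];Rm=cv2.Rodrigues(cal["rvec"])[0]
    def atz(mask,z):
        v,u=np.nonzero(mask);r=np.stack([(u-K[0,2])/K[0,0],(v-K[1,2])/K[1,1],np.ones(len(u))],-1)@Rm
        o=-Rm.T@cal["tvec"];t=(z-o[2])/r[:,2];return (o+r*t[:,None])[:,:2]
    g=p.max(2)
    r=np.hypot(C[...,0]-.541,C[...,1]-.229)
    st=(r<.036)&(abs(C[...,2]-.022)<.006)
    med=np.median(g[st]);m=st&(g<med*.8)
    print(n,"stage med",med,"outline px",m.sum(),cv2.minAreaRect((atz(m,.022)*1000).astype(np.float32)))
    b=(abs(C[...,0]-.541)<.1)&(abs(C[...,1]-.229)<.22)&(g<50)&(C[...,2]<.02)&(d>0)
    b=cv2.morphologyEx(b.astype(np.uint8),cv2.MORPH_OPEN,np.ones((3,3)))>0
    h=np.median(C[b][:,2]);print("base h",h,cv2.minAreaRect((atz(b,h)*1000).astype(np.float32)))
    s=(r<.06)&(g>100)&(abs(C[...,2]-.022)<.006)
    (cx,cy),rad=cv2.minEnclosingCircle((atz(s,.022)*1000).astype(np.float32));q=atz(s,.022);print("circle",cx,cy,rad,q.mean(0))
T=np.array([.634,-.2005])
def rot(a): return (R.from_euler('z',a,degrees=True)*R.from_euler('x',180,degrees=True))
# tool y = -(z-rotated y) -> angle a-90
for name,pos,a in (("pick",[*T,.25],14.4),("pick2",[*T,.04],14.4),("place",[.541,.229,.12],80.7)):
    print(name,np.round(ctrl.ik(pos,rot(a).as_rotvec()),3))
E
```

```text
top stage med 131.0 outline px 60 ((542.4403686523438, 229.3861083984375), (32.96205139160156, 51.87786865234375), 80.42092895507812)
base h 0.011932696132643757 ((541.2893676757812, 228.94921875), (358.07208251953125, 98.98908233642578), 80.5781021118164)
circle 541.9759521484375 228.97882080078125 41.215518951416016 [0.54169225 0.2289919 ]
scene stage med 108.0 outline px 18 ((542.6697387695312, 228.86770629882812), (31.467885971069336, 49.12657165527344), 80.3840560913086)
base h 0.01190175358601623 ((548.5028076171875, 223.6405792236328), (361.2528381347656, 104.41830444335938), 80.57709503173828)
circle 542.3312377929688 228.43768310546875 41.48712158203125 [0.54418905 0.22614171]
pick [ 0.286  0.497 -0.099  1.71   0.058  0.938 -1.155]
pick2 [ 0.224  0.743 -0.005  1.865  0.007  0.534 -1.105]
place [-0.171  0.603 -0.481  1.985  0.444  0.657 -1.099]
```

Both cameras agree on the stage: centre (0.542, 0.229), light axis at 80.5°. They put the tall cell at about (0.634, -0.200) with its thin axis at 14.4°, and the measured heights and sizes match those given. I'll move above the cell and check with the wrist camera.

```bash
cat >> h.py <<'E'
def rot(a): return (R.from_euler('z',a,degrees=True)*R.from_euler('x',180,degrees=True)).as_rotvec()
def wcloud(d,pos,rv):
    cal=cams.get_calibration("wrist");K=cal["camera_matrix"];T=cal["tool_from_camera"];v,u=np.mgrid[0:400,0:640]
    dx,dy=(u-K[0,2])/K[0,0],(v-K[1,2])/K[1,1];th=np.hypot(dx,dy)+1e-9
    s=np.tan(np.minimum(th,1.5))/th
    P=np.stack([dx*s*d,dy*s*d,d],-1)@T[:3,:3].T+T[:3,3]
    return P@R.from_rotvec(rv).as_matrix().T+pos
E
python3 - <<'E'
from h import *
ctrl.goto([.634,-.2005,.2],rot(14.4))
t=telemetry.read_t();pos=np.array(telemetry.read_tcp_pos());rv=np.array(telemetry.read_ee_rot())
p,d=cams.camera("wrist");cv2.imwrite("pics/w1.png",p);np.save("pics/w1.npy",d)
print(t,pos,rv,telemetry.read_ft_force())
W=wcloud(d,pos,rv);X=W[d>0]
M=X[(np.hypot(X[:,0]-.634,X[:,1]+.2005)<.05)]
print(np.median(M[M[:,2]<.02][:,2]));c=M[(M[:,2]>.074)&(M[:,2]<.086)]
print(len(c),c.mean(0),cv2.minAreaRect((c[:,:2]*1000).astype(np.float32)))
E
```

```text
2.5167 [ 0.63358624 -0.20193553  0.2000036 ] [ 3.11665578e+00  3.90835517e-01 -3.77409524e-04] [ 0.13286783 -0.44167416  0.02989498]
-0.00023159317612224395
1350 [ 0.63787908 -0.20018759  0.07961342] ((637.2182006835938, -200.76803588867188), (28.43024444580078, 45.61805725097656), 13.89710807800293)
```

View pics/w1.png

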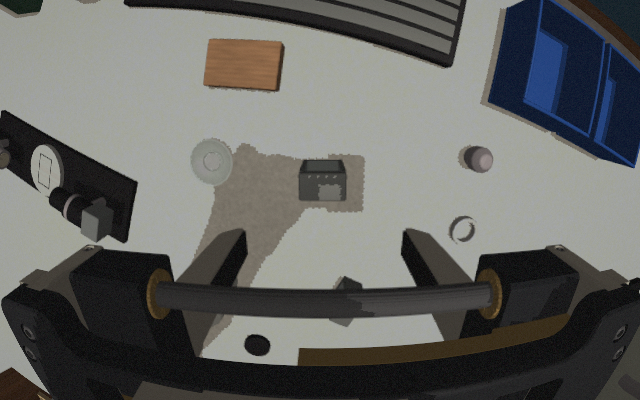

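The wrist view shows the cell at about (322,180), centred between the fingers and square to them. It reads (0.637, -0.201), against (0.634, -0.200) and (0.635, -0.201) from the other two cameras. I'll grasp at the mean.

```bash
python3 - <<'E'
from h import *
ctrl.servo_line([.6353,-.2008,.12],feed=.15)
ctrl.servo_line([.6353,-.2008,.036],feed=.08)
print(telemetry.read_t(),telemetry.read_tcp_pos(),telemetry.read_ft_force())
ctrl.move_gripper(.03)
print(telemetry.read_t(),telemetry.read_opening(),telemetry.read_tcp_pos(),telemetry.read_ft_force())
ctrl.servo_line([.6353,-.2008,.20],feed=.12)
print(telemetry.read_t(),telemetry.read_opening(),telemetry.read_tcp_pos(),telemetry.read_ft_force(),telemetry.read_moment())
for n in("top","wrist"):
    p,d=cams.camera(n);cv2.imwrite(f"pics/{n}2.png",p);np.save(f"pics/{n}2.npy",d)
E
```

```text
4.45 [ 0.63566423 -0.2009275   0.03655681] [-0.41105214 -0.03410712  0.23435947]
5.25 0.04605853424137301 [ 0.63528617 -0.20073917  0.03599108] [-6.02829883e-04  7.78234160e-01  6.04171129e-01]
6.7667 0.04571001470344855 [ 0.63487199 -0.20068509  0.19914785] [ 0.40350364 -0.50596119 -1.46929342] [ 0.02802927 -0.0296032   0.01658341]
```

View pics/wrist2.png

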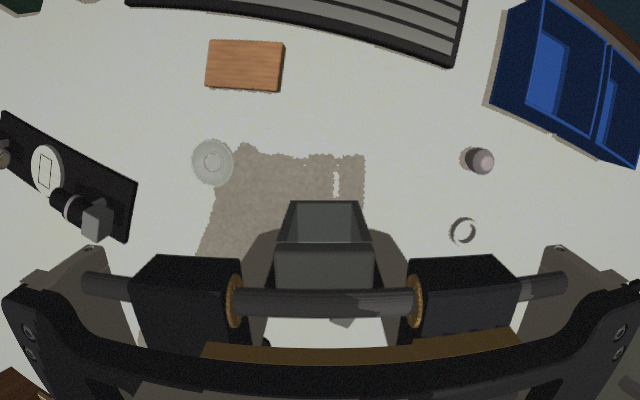

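View pics/top2.png

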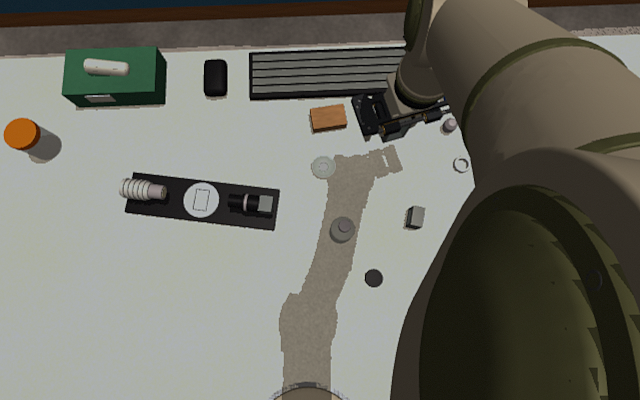

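The cell is held (opening 45.7 mm) and shows at about (323,245) in the wrist view, square in the jaws. In the top view, the short cell at (416,216) and the bottle at (342,230) haven't moved. Next is the carry to above the stage.

```bash
python3 - <<'E'
from h import *
d=np.load("pics/wrist2.npy");W=wcloud(d,np.zeros(3),np.zeros(3))
m=np.zeros((400,640),bool);m[200:290,270:380]=1;m&=(d>0)
X=W[m];X=X[(abs(X[:,1])<.02)&(X[:,2]<.035)&(X[:,2]>-.046)&(abs(X[:,0])<.03)]
for lo in np.arange(-.046,.03,.01):
    q=X[(X[:,2]>=lo)&(X[:,2]<lo+.01)]
    if len(q): print(round(lo,3),len(q),"x med/min/max",np.median(q[:,0]).round(4),q[:,0].min().round(4),q[:,0].max().round(4),"y",q[:,1].min().round(4),q[:,1].max().round(4))
ctrl.goto([.542,.229,.17],rot(80.5))
print(telemetry.read_t(),telemetry.read_tcp_pos(),telemetry.read_ee_rot(),rot(80.5),telemetry.read_opening())
pos=telemetry.read_tcp_pos();rv=telemetry.read_ee_rot()
for n in("top","wrist","scene"):
    p,d=cams.camera(n);cv2.imwrite(f"pics/{n}3.png",p);np.save(f"pics/{n}3.npy",d)
E
```

```text
-0.046 3967 x med/min/max 0.0085 -0.0046 0.0167 y -0.02 0.02
-0.036 612 x med/min/max 0.0154 0.0144 0.0163 y -0.02 0.02
-0.026 584 x med/min/max 0.0153 0.0143 0.0164 y -0.02 0.02
-0.016 528 x med/min/max 0.0153 0.0146 0.0165 y -0.0199 0.0199
-0.006 446 x med/min/max 0.0153 0.0144 0.0164 y -0.02 0.0199
0.004 373 x med/min/max 0.0153 0.0146 0.0166 y -0.02 0.0199
0.014 322 x med/min/max 0.0153 0.0145 0.0162 y -0.02 0.0198
0.024 303 x med/min/max 0.0156 0.0146 0.0165 y -0.0198 0.0199
8.4833 [0.54294836 0.22733349 0.16997689] [ 2.40022954e+00  2.02555394e+00 -3.32564191e-04] [2.39776552e+00 2.02985835e+00 1.24292976e-16] 0.04593534266958058
```

View pics/wrist3.png

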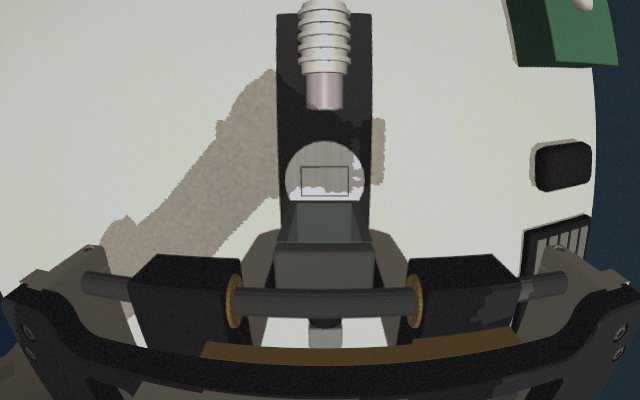

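View pics/scene3.png

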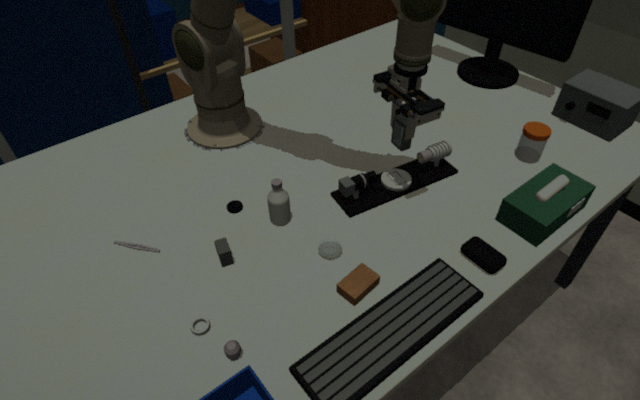

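View pics/top3.png

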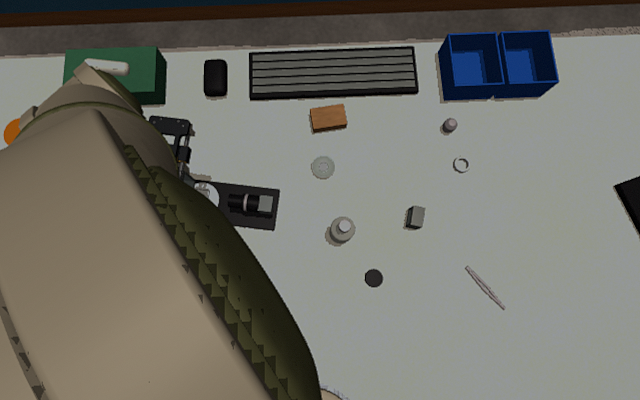

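The scene view shows the cell held above the stage at about (403,133). In the wrist view the outline is at (301–349, 167–196), parallel to the cell's broad face. In the top view the arm hides most of the stage, while the short cell and bottle are unchanged. I'll measure the outline relative to the held cell in the same wrist picture, so the calibration bias cancels.

```bash
python3 - <<'E'
from h import *
p=cv2.imread("pics/wrist3.png");d=np.load("pics/wrist3.npy")
print(np.round(telemetry.read_tcp_pos(),4))
pos=np.array([0.54294836,0.22733349,0.16997689]);rv=np.array([2.40022954,2.02555394,-3.3e-4])
Rt=R.from_rotvec(rv).as_matrix()
# rays via depth=1 cloud
A=wcloud(np.ones((400,640)),pos,rv);cal=cams.get_calibration("wrist")
o=Rt@cal["tool_from_camera"][:3,3]+pos
def plane(z): 
    r=A-o; return o+r*((z-o[2])/r[...,2])[...,None]
P=plane(.022);T=(P-pos)@Rt   # tool coords
D=wcloud(d,pos,rv)
st=(abs(D[...,2]-.022)<.008)
print("stage z by depth",np.median(D[150:190,310:340,2]))
g=p.max(2).astype(float)
cv2.imwrite("pics/w3z.png",cv2.resize(p[130:290,265:385],(600,800),interpolation=cv2.INTER_CUBIC)[:600])
# outline: darker than local median
bl=cv2.medianBlur(p.max(2),9).astype(float)
m=(g<bl-18);m[:160]=0;m[203:]=0;m[:,:292]=0;m[:,358:]=0
v,u=np.nonzero(m)
for r in range(160,203): print(r,m[r].sum(),end="; ")
print();print([(c,int(m[:,c].sum())) for c in range(292,358) if m[:,c].sum()>5])
for c,r in ((325,167),(301,180),(349,180),(325,196),(325,141),(285,180),(365,180)): print((c,r),"tool",T[r,c].round(4),"world",P[r,c].round(4))
m2=np.zeros((400,640),bool);m2[200:290,270:380]=1;W=wcloud(d,np.zeros(3),np.zeros(3));m2&=d>0
X=W[m2];X=X[(abs(X[:,1])<.02)&(X[:,2]<.035)&(X[:,2]>-.035)&(abs(X[:,0])<.03)];print("face x",np.median(X[:,0]),len(X))
B=X;k=np.linalg.lstsq(np.c_[B[:,1:],np.ones(len(B))],B[:,0],rcond=None)[0];print("face fit",k)
E
```

```text
[0.5427 0.2278 0.17  ]
stage z by depth 0.02185149908093878
160 0; 161 1; 162 0; 163 0; 164 0; 165 0; 166 49; 167 49; 168 4; 169 4; 170 4; 171 4; 172 4; 173 4; 174 4; 175 4; 176 4; 177 4; 178 4; 179 4; 180 4; 181 4; 182 3; 183 3; 184 3; 185 2; 186 2; 187 3; 188 3; 189 3; 190 5; 191 5; 192 3; 193 2; 194 4; 195 48; 196 48; 197 0; 198 0; 199 0; 200 0; 201 61; 202 55; 
[(300, 22), (301, 33), (302, 9), (303, 6), (304, 6), (305, 6), (306, 6), (307, 6), (308, 6), (309, 6), (310, 6), (311, 6), (312, 6), (313, 6), (314, 6), (315, 6), (316, 6), (317, 6), (318, 6), (319, 6), (320, 6), (321, 6), (322, 6), (323, 6), (324, 6), (325, 6), (326, 7), (327, 6), (328, 6), (329, 6), (330, 6), (331, 6), (332, 6), (333, 6), (334, 6), (335, 6), (336, 6), (337, 6), (338, 6), (339, 6), (340, 6), (341, 6), (342, 6), (343, 6), (344, 6), (345, 6), (346, 6), (347, 24), (348, 33)]
(325, 167) tool [0.0169 0.0014 0.148 ] world [0.5473 0.2436 0.022 ]
(301, 180) tool [ 0.0032 -0.0235  0.148 ] world [0.5203 0.2343 0.022 ]
(349, 180) tool [0.0032 0.0264 0.148 ] world [0.5696 0.2259 0.022 ]
(325, 196) tool [-0.0141  0.0014  0.148 ] world [0.542 0.213 0.022]
(325, 141) tool [0.0438 0.0014 0.1479] world [0.5518 0.2701 0.022 ]
(285, 180) tool [ 0.0033 -0.0403  0.148 ] world [0.5038 0.2372 0.022 ]
(365, 180) tool [0.0032 0.0432 0.148 ] world [0.5862 0.2231 0.022 ]
face x 0.01450361416944226 3124
face fit [-0.00182926  0.00220137  0.01453469]
```

View pics/w3z.png

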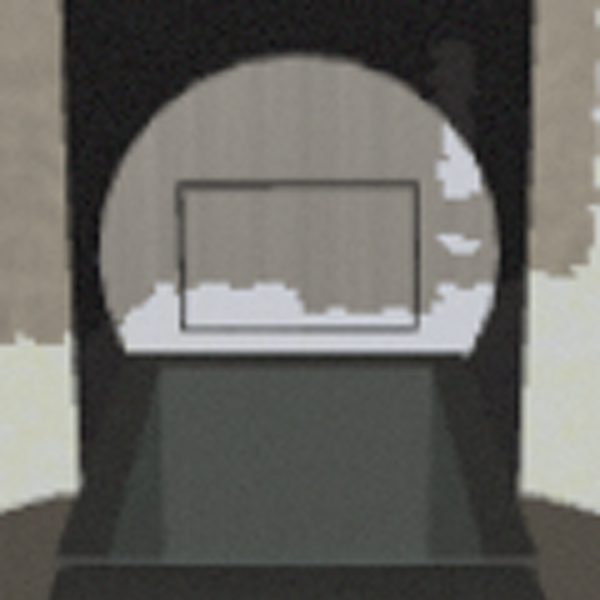

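In the wrist picture the outline centre is 1–2 mm from the tool axis and the cell centre about 1 mm. Averaged with the fixed cameras, this puts the TCP target at (0.543, 0.228). I'll lower the cell until it touches, checking the force.

```bash
python3 - <<'E'
from h import *
x,y=.543,.228
ctrl.servo_line([x,y,.075],feed=.1,rot=rot(80.5))
ctrl.hold(.1)
f0=np.mean([telemetry.read_ft_force() for _ in range(3)],0);print(telemetry.read_t(),telemetry.read_tcp_pos(),f0)
ctrl.servo_line([x,y,.061],feed=.04)
z=.061
while z>.0535:
    z-=.001
    ctrl.servo_line([x,y,z],feed=.02)
    f=np.array(telemetry.read_ft_force());print(round(z,4),np.round(telemetry.read_tcp_pos(),4),np.round(f-f0,2))
    if f[2]-f0[2]>3: break
print(telemetry.read_t(),telemetry.read_opening(),telemetry.read_moment())
for n in("scene","wrist"):
    p,d=cams.camera(n);cv2.imwrite(f"pics/{n}4.png",p);np.save(f"pics/{n}4.npy",d)
p=cv2.imread("pics/scene4.png");cv2.imwrite("pics/scene4z.png",cv2.resize(p[80:230,310:480],(680,600),interpolation=cv2.INTER_CUBIC))
E
```

```text
9.8333 [0.54338029 0.22815064 0.07570366] [ 0.01151843  0.68752083 -1.04200543]
0.06 [0.5431 0.228  0.06  ] [-0.27 -0.88 -0.38]
0.059 [0.543 0.228 0.059] [-0.4  -0.37 -1.11]
0.058 [0.543 0.228 0.058] [ 0.61 -0.82 -0.45]
0.057 [0.543  0.228  0.0579] [-1.55 -2.37 11.34]
11.3333 0.04566409874618833 [-0.36197655  0.55479198 -0.0124074 ]
```

View pics/scene4z.png

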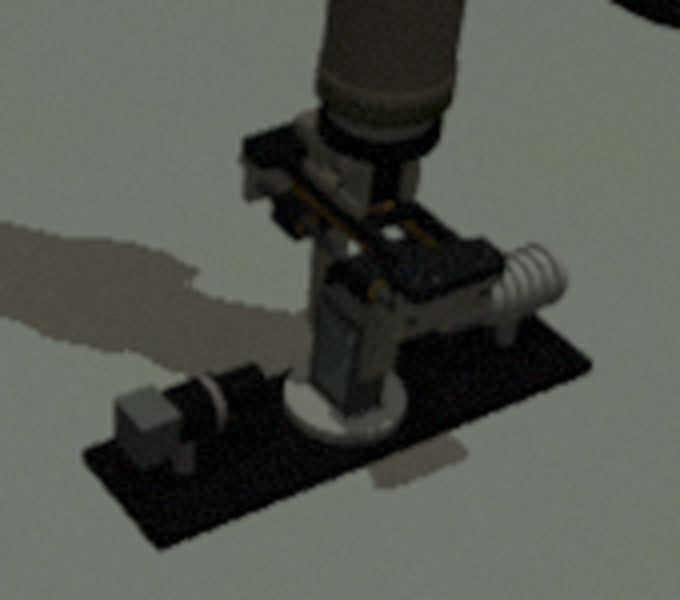

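View pics/wrist4.png

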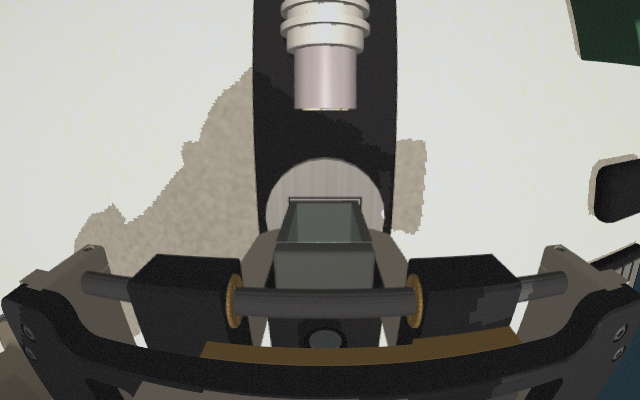

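The cell stopped at TCP z 0.058 with +11 N, so its foot is on the stage. The wrist view shows the outline's far edge (row ~199) just beyond the foot, with margins of a few pixels at both sides. I'll ease the load, release and retreat, then check.

```bash
python3 - <<'E'
from h import *
x,y=.543,.228
ctrl.servo_line([x,y,.0578],feed=.02)
ctrl.move_gripper(.075)
print(telemetry.read_t(),telemetry.read_opening(),telemetry.read_ft_force())
ctrl.servo_line([x,y,.20],feed=.15)
print(telemetry.read_t())
pos=np.array(telemetry.read_tcp_pos());rv=np.array(telemetry.read_ee_rot());print(pos,rv)
for n in("wrist","scene"):
    p,d=cams.camera(n);cv2.imwrite(f"pics/{n}5.png",p);np.save(f"pics/{n}5.npy",d)
d=np.load("pics/wrist5.npy")
W=wcloud(d,pos,rv);X=W[d>0];M=X[np.hypot(X[:,0]-x,X[:,1]-y)<.05]
c=M[(M[:,2]>.096)&(M[:,2]<.11)];print(len(c),c.mean(0),cv2.minAreaRect((c[:,:2]*1000).astype(np.float32)))
p=cv2.imread("pics/scene5.png");cv2.imwrite("pics/scene5z.png",cv2.resize(p[80:230,310:480],(680,600),interpolation=cv2.INTER_CUBIC))
E
```

```text
12.3667 0.07511791816412136 [-0.14014935 -0.44489675 -0.10372649]
13.4667
[0.54257074 0.22771612 0.19921589] [-2.39750151e+00 -2.02970636e+00  1.96056060e-03]
1620 [0.54352749 0.2299972  0.10154132] ((543.4452514648438, 229.10250854492188), (28.627796173095703, 45.36457443237305), 80.0968246459961)
```

View pics/scene5z.png

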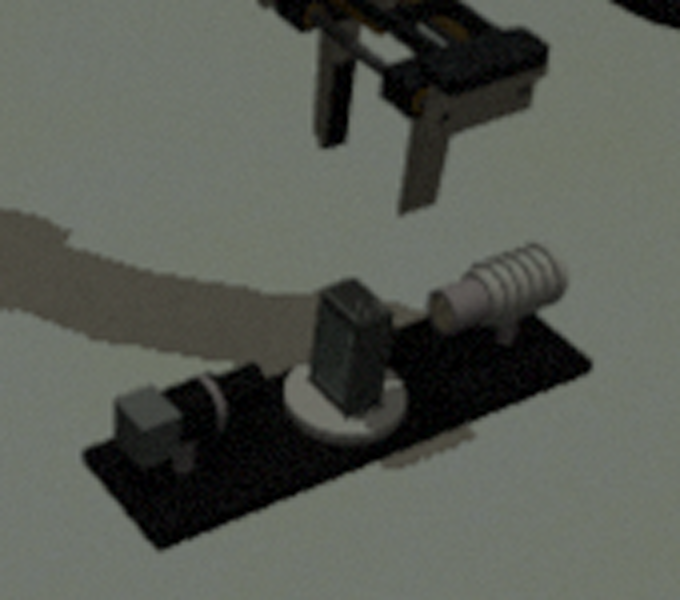

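View pics/wrist5.png

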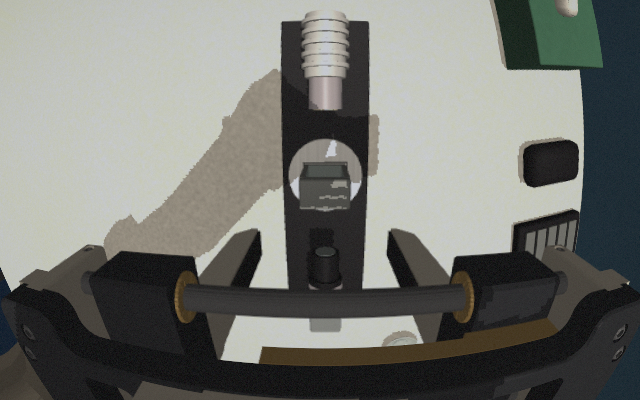

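The scene view shows the cell upright on the stage at zoomed pixel (350,345), with a broad face towards each barrel. The wrist view has it inside the stage disc at (325,185). I'll move the arm clear and check with the fixed top camera.

```bash
python3 - <<'E'
from h import *
ctrl.servo_line([.543,.228,.28],feed=.15)
ctrl.goto([.35,-.5,.30],rot(20))
print(telemetry.read_t())
for n in("top","scene"):
    p,d=cams.camera(n);cv2.imwrite(f"pics/{n}6.png",p)
    C=cloud(d,cams.get_calibration(n))
    def rect(c,z,r=.06):
        m=(np.hypot(C[...,0]-c[0],C[...,1]-c[1])<r)&(abs(C[...,2]-z)<.008)&(d>0);q=C[m];return len(q),q[:,2].mean().round(4),cv2.minAreaRect((q[:,:2]*1000).astype(np.float32))
    print(n,"cell",rect((.543,.228),.102,.045));print("short",rect((.477,-.272),.048));print("bottle",rect((.452,-.096),.13))
p=cv2.imread("pics/top6.png");cv2.imwrite("pics/top6z.png",cv2.resize(p[120:250,100:450],(800,297),interpolation=cv2.INTER_CUBIC))
E
```

```text
16.9083
top cell (282, np.float64(0.1016), ((540.7147827148438, 228.36407470703125), (28.245969772338867, 45.69363021850586), 79.86701202392578))
short (259, np.float64(0.0481), ((476.1751403808594, -271.7056884765625), (28.30533218383789, 46.08815002441406), 75.49419403076172))
bottle (123, np.float64(0.1299), ((451.746337890625, -96.09791564941406), (22.884536743164062, 24.377588272094727), 85.98246002197266))
scene cell (155, np.float64(0.101), ((542.4083862304688, 226.38015747070312), (30.090242385864258, 46.72533416748047), 81.57172393798828))
short (215, np.float64(0.0476), ((479.62982177734375, -273.5869140625), (27.817161560058594, 46.990081787109375), 75.34466552734375))
bottle (82, np.float64(0.1288), ((454.3380432128906, -98.89193725585938), (23.310718536376953, 24.256851196289062), 21.508586883544922))
```

View pics/top6z.png

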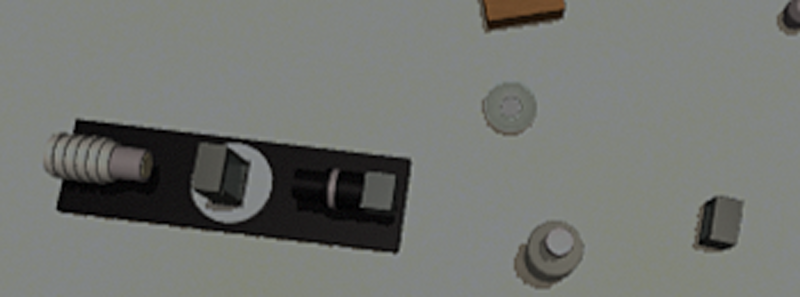

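The top view shows the cell standing at zoomed pixel (220,175) on the stage disc. Its centre (0.541, 0.228) is within about 1.5 mm of the stage centre, and its angle of 79.9–81.6° fits the 80.5° light axis. The short cell and bottle are where they were and the arm is clear, so I'm handing in.

```bash
python3 - <<'E'
from h import *
print(telemetry.read_t());ctrl.sign_off()
E
```

```text
17.0083
the job is handed in; nothing more can be done
```

The tall cell is standing upright in the middle of the stage, with its clear broad faces across the light path. I gripped it by its narrow grey sides and lowered it until it touched the stage (about 11 N). I then eased the load, let go and moved the arm clear, handing in at 17.0 s.

Last checks:
- **Cell position:** its top is at z ≈ 0.1015 m, as it should be standing on the stage. The top camera puts its centre about 1.5 mm from the stage centre.
- **Cell angle:** the cameras read 79.9° to 81.6°, against about 80.5° for the light axis.
- **Other objects:** in the top camera, the short cell and bottle are within 0.5 mm of where they started.
- **Disagreement:** the cameras differ from each other by 2–3 mm on the cell's position, about what the calibration allows. The scene camera put it about 2.5 mm from centre along the light path. No check failed.

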